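Lock the adjusting screw of a bench work stop

TASK

Lock the adjusting screw of the grey work stop on the bench. Lower the wide-jawed spanner with the red handle over the brass tee bar, with its handle down in the notch between the two steel pins, so that the screw cannot turn; then swing the locknut's black-knobbed lever clockwise (seen from above) until the knob stands over the green mark. The screw must keep its setting all along, and the spanner stays lying in place.

Things in the scene. Friction and masses are not known exactly. Their poses are not given: they have to be found in the camera images.
- holding_spanner: Loose spanner (0.4 kg, 14 mm thick) lying flat, steel fork head, red handle. Origin: jaw centre, underside; +x along the handle, z up. Jaw: slot along x, 20 mm wide, open to -x, floor at x = 27 mm; head 44 mm wide, x = -23 to 45 mm. Handle 18 mm wide, to x = 165 mm; grip it at x = 68 mm (balance 62). The blue spanner nearby has a 9 mm jaw and does not fit.
- tee_bar (a point): Top centre of the brass tee bar, 83 mm above the bench, on the vertical screw's axis; its axes turn with the screw, x along the bar to the notch (within 5 degrees). Bar 44 mm long, 14 thick, round-topped, on a 48 mm round collar whose top, 58 mm above the bench, is the spanner's seat. The screw turns easily (0.08 N m); unless held, the locknut drags it along.
- lock_mark (a point): Centre of the green 46 mm square on the fixed grey base plate (280 x 200 mm), 13 mm above the bench; axes of the plate, z up. The screw's axis is 105 mm away towards -y. From that axis the notch lies 125 mm towards +x: a post 24 mm long, top 58 mm above the bench, between two round-topped 12 mm pins up to 84 mm, 26 mm apart inside.
- lever_knob (a point): Top centre of the black upright knob on the locknut's lever, 84 mm above the bench; a cylinder 22 mm across, 50 high, 105 mm from the screw's axis, about which it turns. Lever: level 12 mm bar, 40 mm above the bench. It starts 48 to 75 degrees before the mark, reaches it clockwise seen from above, and stays where it is left. About 3 N at the knob move it.
Things that resemble listed ones, but are neither listed nor needed, are in the scene too. Leave any orange or turquoise look-alike of the holding_spanner alone.

How it is judged:
By the outcome, as a careful person would: the job done as asked, in the order asked, and still so for the second after the job is handed in, with the robot touching nothing.
It also fails if it takes over 54 s, if anything falls off the work surface, if the arm or the gripper's body presses on something with over 40 N, if the wrist force passes 120 N, or if a joint passes its speed limit or range.

ROBOT

A 7-joint arm with a two-finger parallel gripper is mounted at the origin on the work surface. World frame = base frame: x ahead of the robot, y to its left, z up, the work surface at z = 0. Lengths are in mm, angles in rad, forces in N, time in s.
With the tool pointing down it reaches from about 400 to 850 mm from the base axis. Payload 10.4 kg.
Tool frame: the origin (TCP) lies between the finger pads; the fingertips stand finger_overhang ahead of it and the grasp point (between the pads) lies 8 mm behind it (finger_overhang is the distance from the TCP to the fingertips, in mm); z points along the fingers, y is the line along which they close (so a half turn about z gives the same grasp; the last joint's range is limited). The gripper opens to 85 mm and grips with 20 to 120 N. Pads are 22 mm wide; open, the fingers measure 114 mm over their backs; the gripper's body (76 mm by 85 mm) begins 54 mm behind the grasp point. The pads swing forward as they close: fully open they stand 13 mm farther back than shut.
Start: joints at [-1.265, 0.332, -0.065, 1.46, 0.022, 1.35, -0.088], TCP at [201.804, 591.545, 242.338] pointing down, gripper open.
Joint ranges: [-2.6, 2.6], [-0.5, 2.12], [-1.47, 1.34], [0.16, 2.42], [-1.27, 4.41], [0.06, 2.06], [-2.6, 2.6]. Speed limits (rad/s): [2.22, 2.22, 2.79, 2.79, 3.14, 3.14, 3.14].

INTERFACE

Orientations are given as [roll, pitch, yaw] about the fixed x, y, z axes, in that order (R = Rz(yaw) Ry(pitch) Rx(roll)).
In Python, from workcell import reach, move_straight, set_joints, move_gripper, hold, ik, get_obs, read_camera, get_calibration, IKError, hand_in, finger_overhang gives the robot as it stands. Calls block until the motion is done:
- reach(position, orientation): joint-space move of the TCP to a pose.
- move_straight(position, frame=None, max_speed=150, stop_force=None): straight line of the TCP; frame=None keeps the orientation; max_speed is the mean speed in mm/s. With stop_force (N) it stops when the force on the tool has changed by that much, and returns True; else False.
- set_joints(angles): joint-space move.
- move_gripper(opening): opening from 0.0 (shut) to 1.0 (fully open); the grip force is fixed at half the most; returns when the fingers have stopped.
- hold(seconds).
- ik(position, orientation): joint angles nearest the present ones, or None.
- get_obs(): the state.
- read_camera(name): name is "scene" or "side" or "wrist"; returns the picture (480x640x3 uint8, red, green, blue); there is no depth.
- get_calibration(name): a dict with "fov_y" (degrees; the focal length in pixels is half the picture's height over the tangent of half this angle, whatever the lens; pixels are square), "cx", "cy" (the principal point, pixels), "rvec" (rotation vector, rad) and "tvec" (3), from world to camera coordinates, as OpenCV has them. Camera axes: x right, y down, z forward; pixel columns grow to the right and rows downward; lengths in mm; the calibration is good to about 2 mm. A picture is of the moment at which its call begins: read the wrist's pose just before it. get_calibration takes no time and is no camera call; for the wrist camera it gives the pose at the moment of the call.
A pose or a line that the arm cannot do raises IKError and nothing moves.
- hand_in(): hands the job in; it is judged then, once.
The state is a dict: "time_s": time; "joint_pos": joint angles; "dq": joint speeds; "effort": joint torques, N m; "tool_pos": TCP position; "tool_rot": TCP orientation; "contact_force": force on the tool from outside, world axes, zero at the start; "wrist_torque": the same for the moment, N m; "width": opening from 0.0 (shut) to 1.0 (fully open); "grasp_force": force on a finger pad.
Only numpy, scipy, OpenCV 4.12 (cv2) and the standard library are available. Lean on these libraries where they do the work, as an engineer would, in place of code of your own. Each camera call takes 0.05 s, during which the arm holds its last target. There are 200 camera calls.

## Working session

There is one attempt and no reset: what is moved stays moved. The work goes in short steps, each a Python script; the robot and the scene stay as the last script left them, time stands still between calls to the robot, and variables do not carry over. Pictures are saved under pics/ and viewed, at most 10 in all, crops included, and the job is handed in when it is done.

```bash
mkdir -p pics; ls
python3 - <<'E'
from workcell import *
import cv2,numpy as np
for n in ["scene","side"]:
    im=read_camera(n); cv2.imwrite(f"pics/{n}0.png",im[:,:,::-1]); c=get_calibration(n); print(n,c)
print(finger_overhang, get_obs())
E
```

```text
pics
scene {'fov_y': 42.05433990722754, 'cx': 319.0924774255286, 'cy': 253.83268164323385, 'rvec': array([ 2.20191716,  1.14803125, -0.44463711]), 'tvec': array([-120.20483771, -259.17157109, 1683.30165536])}
side {'fov_y': 48.50744997242326, 'cx': 324.25162924182206, 'cy': 244.34281639077253, 'rvec': array([ 1.98082553, -0.57749728,  0.32573667]), 'tvec': array([-421.8645537 ,  138.54721091, 1024.89320597])}
11.0 {'time_s': 0.1, 'joint_pos': array([-1.26461136,  0.33281997, -0.06473977,  1.46086823,  0.02162726,
        1.34987581, -0.08849456]), 'dq': array([-0.00085776, -0.00079614, -0.00053359, -0.00144604,  0.00260145,
       -0.00224794,  0.00037939]), 'effort': array([ 7.87273912e-04, -6.26738477e+01,  4.86512552e-02, -3.92422450e+01,
        1.62183330e-02,  6.95445458e-03,  2.08142734e-05]), 'tool_pos': array([201.69307787, 591.2239557 , 241.58332889]), 'tool_rot': array([-3.14032003e+00,  7.03499035e-05,  2.81287621e+00]), 'contact_force': array([ 1.65288183e-04, -3.78494643e-01, -5.95767609e-01]), 'wrist_torque': array([ 0.02258367, -0.02017189,  0.02380033]), 'grasp_force': 0.0, 'width': 0.9990471488161626}
```

View pics/scene0.png

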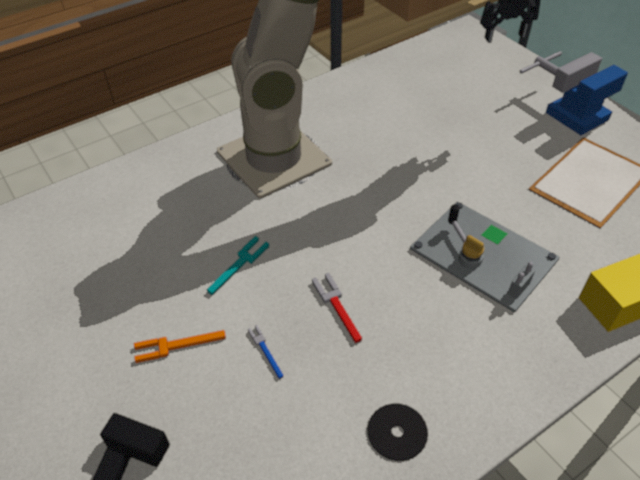

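View pics/side0.png

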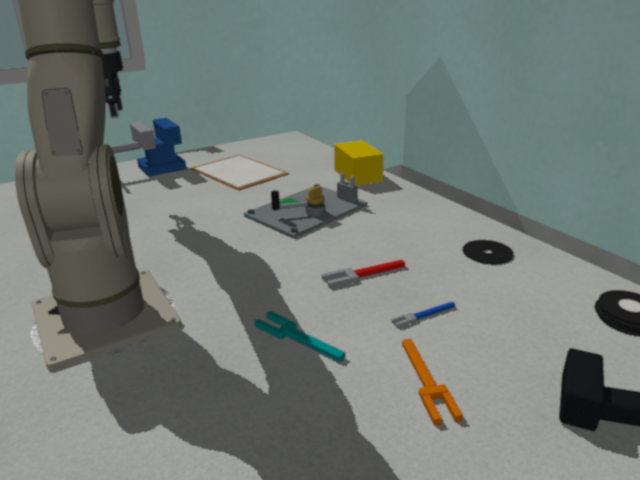

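The scene view shows the red spanner with its head at about (327,285) and handle end at (358,338). It also shows the green mark (494,234), tee bar (472,244), knob (455,212) and notch pins (525,272). The side view shows the same things.

```bash
cat > h.py <<'E'
from workcell import *
import cv2,numpy as np
def ray(cal,uv,h=480):
    f=h/2/np.tan(np.radians(cal["fov_y"])/2)
    R,_=cv2.Rodrigues(np.array(cal["rvec"])); t=np.array(cal["tvec"])
    d=R.T@np.array([(uv[0]-cal["cx"])/f,(uv[1]-cal["cy"])/f,1]); return -R.T@t,d
def onz(cal,uv,z):
    o,d=ray(cal,uv); return o+d*(z-o[2])/d[2]
def proj(cal,p):
    f=240/np.tan(np.radians(cal["fov_y"])/2)
    R,_=cv2.Rodrigues(np.array(cal["rvec"])); q=R@np.array(p)+np.array(cal["tvec"]); return np.array([cal["cx"]+f*q[0]/q[2],cal["cy"]+f*q[1]/q[2]])
def hsv(im): return cv2.cvtColor(im,cv2.COLOR_RGB2HSV)
R_={"red":((0,150,60),(6,255,255)),"green":((55,120,50),(75,255,255)),"brass":((13,110,60),(24,255,255)),"black":((0,0,0),(180,255,45))}
def blobs(im,c,box=None,amin=20):
    m=cv2.inRange(hsv(im),*R_[c])
    if box: b=np.zeros_like(m); b[box[1]:box[3],box[0]:box[2]]=1; m=m*b
    cs,_=cv2.findContours(m,cv2.RETR_EXTERNAL,cv2.CHAIN_APPROX_NONE)
    return sorted([k for k in cs if cv2.contourArea(k)>=amin],key=cv2.contourArea)[::-1]
def cen(k): M=cv2.moments(k); return np.array([M["m10"],M["m01"]])/M["m00"]
E
python3 - <<'E'
from h import *
np.set_printoptions(precision=1,suppress=True)
im=cv2.imread("pics/scene0.png")[:,:,::-1].copy(); c=get_calibration("scene")
k=blobs(im,"red",(290,260,400,360))[0]; r=cv2.minAreaRect(k); P=cv2.boxPoints(r)
print("red",cen(k),onz(c,cen(k),12),[onz(c,p,12)for p in P])
k=blobs(im,"green",(450,200,530,260))[0]; g=onz(c,cen(k),13);print("green",cen(k),g)
k=blobs(im,"brass",(455,225,490,265))[0]; print("brass",cen(k),cv2.boundingRect(k),onz(c,cen(k),76))
k=blobs(im,"black",(440,195,470,235))[0]; print("knob",cen(k),onz(c,cen(k),60),cv2.boundingRect(k))
for p in [(411,245),(458,204),(557,257),(514,310)]: print(onz(c,p,12))
print("pins",onz(c,(531,264),84),onz(c,(520,270),84))
print("camera",ray(c,(0,0))[0],ray(get_calibration("side"),(0,0))[0])
w=get_calibration("wrist");print(w,ray(w,(w["cx"],w["cy"])),get_obs()["tool_pos"])
E
```

```text
red [345.6 319.3] [ 542.4 -159.9   12. ] [array([ 480.3, -158. ,   12. ]), array([ 479.9, -140.4,   12. ]), array([ 600.9, -161.4,   12. ]), array([ 600.8, -178. ,   12. ])]
green [493.8 234.1] [548.1 268.7  13. ]
brass [472.6 247.5] (463, 236, 21, 23) [584.2 151.4  76. ]
knob [453.4 213.2] [472.1 201.5  60. ] (449, 205, 10, 19)
[461.1  88.5  12. ]
[424.4 270.1  12. ]
[681.6 335.8  12. ]
[729.9 147.5  12. ]
pins [693.6 213.3  84. ] [691.8 182.4  84. ]
camera [1142.8 -622.1 1105.4] [ -78.9 -948.1  585.3]
{'fov_y': 65.36302548850767, 'cx': 321.1525826872936, 'cy': 239.45539208454153, 'rvec': array([-2.3, -1.7, -0.3]), 'tvec': array([-624.2,  -39.1,  379.4])} (array([126.7, 616.4, 373. ]), array([ 0.3, -0.1, -1. ])) [201.7 591.2 241.6]
```

Run:
```python
from h import *
import json
np.set_printoptions(precision=2,suppress=True)
out={}
for n,p,y in [("fix",[600,170,280],np.radians(193)-2*np.pi),("sp",[520,-158,230],np.radians(170))]:
    for yy in (y,y+2*np.pi,y-2*np.pi):
        q=ik(p,[np.pi,0,yy])
        print(n,yy,q)
    reach(p,[np.pi,0,y]); hold(0.3)
    c=get_calibration("wrist"); im=read_camera("wrist"); cv2.imwrite(f"pics/{n}1.png",im[:,:,::-1])
    out[n]={k:np.array(v).tolist() for k,v in c.items()}; o=get_obs(); print(o["time_s"],o["tool_pos"],o["tool_rot"],o["joint_pos"])
json.dump(out,open("cal1.json","w"))
```

```text
fix -2.91469985083053 [-0.59  0.32  0.31  1.42 -0.1   1.42  1.52]
fix 3.368485456349056 [-0.59  0.32  0.31  1.42 -0.1   1.42  1.52]
fix -9.197885158010116 [-0.59  0.32  0.31  1.42 -0.1   1.42  1.52]
2.5333 [599.93 170.24 279.96] [ 3.14 -0.   -2.91] [-0.59  0.32  0.31  1.42 -0.1   1.42  1.52]
sp 2.9670597283903604 [-0.3   0.17  0.58  1.72 -0.09  1.28  1.69]
sp 9.250245035569947 [-0.3   0.17  0.58  1.72 -0.09  1.28  1.69]
sp -3.316125578789226 [-0.3   0.17  0.58  1.72 -0.09  1.28  1.69]
4.175 [ 520.26 -157.53  230.02] [-3.14  0.    2.97] [-0.3   0.17  0.58  1.72 -0.09  1.28  1.69]
```

View pics/fix1.png

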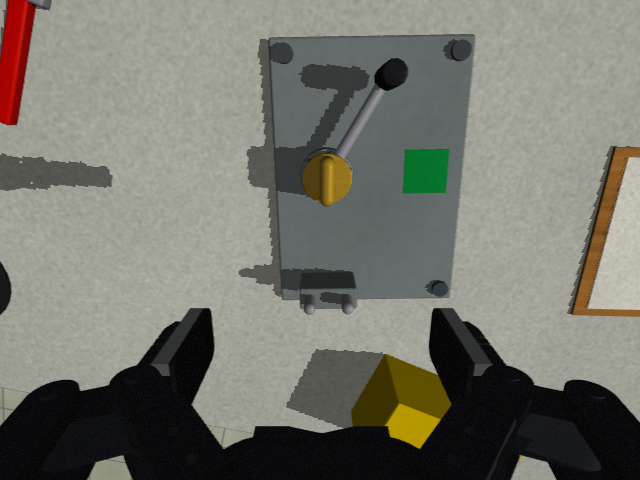

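View pics/sp1.png

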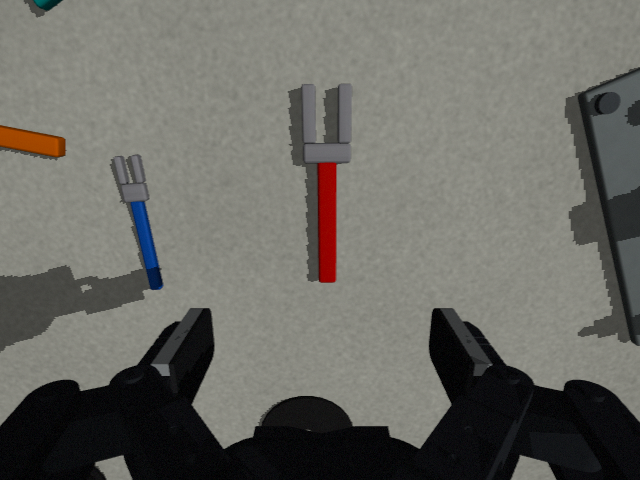

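The fixture view shows the tee bar at about (327,181), pins at (309,308) and (348,308), the green mark at (426,171) and the knob at (392,74). The spanner view shows the head tips at row 84 and the red handle running from (327,163) to (327,282).

Run:
```python
from h import *
import json
np.set_printoptions(precision=1,suppress=True)
C=json.load(open("cal1.json"))
im=cv2.imread("pics/fix1.png")[:,:,::-1].copy(); c=C["fix"]
g=onz(c,cen(blobs(im,"green")[0]),13); 
bx=cv2.boxPoints(cv2.minAreaRect(blobs(im,"green")[0])); G=np.array([onz(c,p,13)[:2] for p in bx]); print("green",g,G.tolist())
k=[b for b in blobs(im,"brass",(290,130,370,230))][0]; print("brass",cv2.boundingRect(k),cv2.minEnclosingCircle(k))
R_["bar"]=((13,110,150),(24,255,255))
print("collar",onz(c,cv2.minEnclosingCircle(k)[0],55))
for p in [(327.5,158),(327.5,206),(327.5,182)]: print("bar",onz(c,p,82))
for p in [(309,308),(348,308)]: print("pin",onz(c,p,83))
for p in [(270,38),(474,35),(450,297),(283,299)]: print("plate",onz(c,p,13))
k=blobs(im,"black",(360,40,420,110)); print("knob",cv2.boundingRect(k[0]),cv2.fitEllipse(k[0]),onz(c,cen(k[0]),62))
im=cv2.imread("pics/sp1.png")[:,:,::-1].copy(); c=C["sp"]
k=blobs(im,"red",(250,100,400,300))[0]; r=cv2.minAreaRect(k)
print("red",[onz(c,p,14) for p in cv2.boxPoints(r)], onz(c,cen(k),14),cv2.fitLine(k,cv2.DIST_L2,0,.01,.01).ravel())
for p in [(308,84),(345,84),(327,152)]: print("head",onz(c,p,14))
# brass V profile
im=cv2.imread("pics/fix1.png"); cv2.imwrite("pics/crop.png",cv2.resize(im[140:330,280:440],None,fx=3.1,fy=3.1,interpolation=2))
```

```text
green [547.5 271.7  13. ] [[531.7262868918494, 242.2229598472134], [521.1468848010164, 287.7290354888854], [563.9630881573858, 302.47519029281966], [574.913343543833, 255.355650882306]]
brass (302, 153, 50, 54) ((327.4218444824219, 179.39828491210938), 26.639781951904297)
collar [574.1 170.9  55. ]
bar [552.2 165.3  82. ]
bar [593.4 175.1  82. ]
bar [572.4 170.1  82. ]
pin [696.5 181.   83. ]
pin [687.8 218.2  83. ]
plate [461.5  88.6  13. ]
plate [415.  277.2  13. ]
plate [681.9 345.6  13. ]
plate [728.9 154.7  13. ]
knob (375, 58, 32, 33) ((390.87432861328125, 74.18470001220703), (26.393566131591797, 34.86932373046875), 49.102821350097656) [472.9 202.8  62. ]
red [array([ 478. , -153.9,   14. ]), array([ 481. , -136.8,   14. ]), array([ 599. , -155.8,   14. ]), array([ 595.7, -174.8,   14. ])] [ 534.7 -154.5   14. ] [  0.    1.  326.7 221.5]
head [ 411.6 -150.    14. ]
head [ 417.  -118.6   14. ]
head [ 470.8 -143.4   14. ]
```

View pics/crop.png

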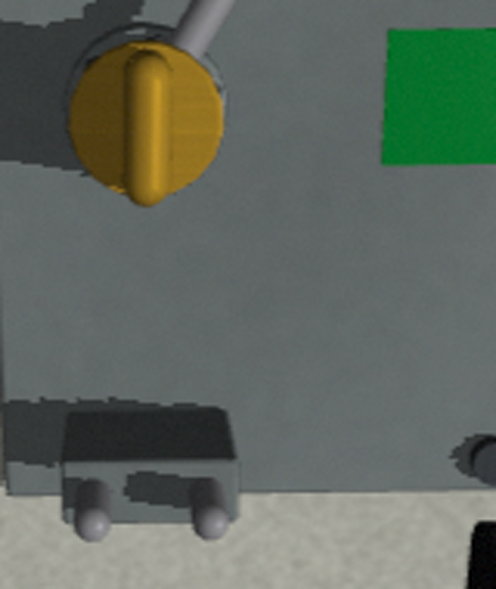

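Everything is consistent: bar to notch 123 mm, bar to mark 104 mm, knob radius 105 mm, plate yaw 14°, handle 119.5 mm. Next is the grasp, then carrying the spanner above the tee.

Run:
```python
from h import *
import json
np.set_printoptions(precision=2,suppress=True)
O=np.array([436,-138]); a=np.radians(-9.6); g=O+68*np.array([np.cos(a),np.sin(a)])
rot=[np.pi,0,a+np.pi]
move_gripper(0.5)
reach([*g,60],rot)
print(move_straight([*g,14],max_speed=60,stop_force=12), get_obs()["tool_pos"])
move_gripper(0.0); o=get_obs(); print(o["width"],o["grasp_force"],o["tool_pos"],o["contact_force"])
move_straight([*g,150],max_speed=150)
o=get_obs(); print(o["width"],o["grasp_force"],o["contact_force"])
A=np.array([573,170.5]); b=np.radians(14); p=A+68*np.array([np.cos(b),np.sin(b)])
reach([*p,150],[np.pi,0,b-np.pi]); 
move_straight([*p,120],max_speed=100); hold(0.3)
c=get_calibration("wrist"); im=read_camera("wrist"); cv2.imwrite("pics/held.png",im[:,:,::-1])
json.dump({k:np.array(v).tolist() for k,v in c.items()},open("cal2.json","w"))
o=get_obs();print(o["time_s"],o["tool_pos"],o["tool_rot"],o["width"])
```

```text
False [ 503.27 -149.46   14.23]
0.1845469979640533 59.20768439769745 [ 503.41 -149.35   14.59] [-2.43  1.16  5.68]
0.18565417412202864 58.66152763366699 [ 0.24 -0.08 -4.11]
9.8667 [639.18 187.05 120.44] [ 3.14  0.   -2.9 ] 0.1934075783242084
```

View pics/held.png

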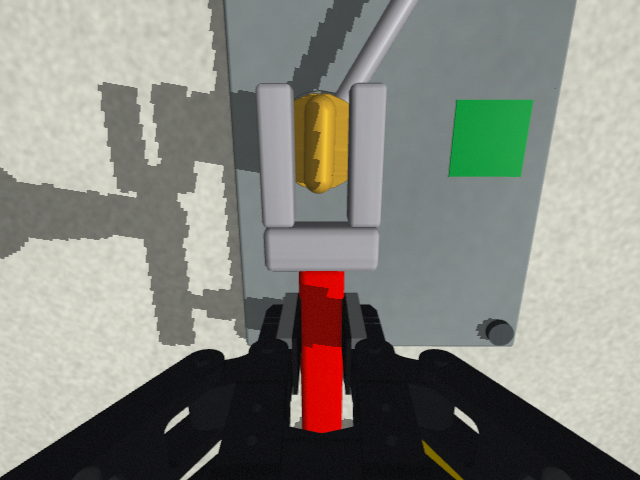

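The spanner is held level, with its jaw slot around the bar in view: prong tips at row 84, head end at row 270, slot from u=293 to 349, bar from (319,95) to (319,192). I'll compute the offset.

Run:
```python
from h import *
import json
np.set_printoptions(precision=1,suppress=True)
c=json.load(open("cal2.json")); zt=120
tip=[onz(c,p,zt)[:2] for p in [(257,86),(386,86)]]
end=[onz(c,p,zt)[:2] for p in [(268,270),(378,270)]]
mt,me=sum(tip)/2,sum(end)/2; d=me-mt
print("tips",*tip,"end",*end,"len",np.linalg.norm(d),"width",np.linalg.norm(tip[0]-tip[1]),"yaw",np.degrees(np.arctan2(d[1],d[0])),"origin",mt+23*d/np.linalg.norm(d))
im=cv2.imread("pics/held.png")[:,:,::-1].copy()
k=blobs(im,"red",(280,265,360,440))[0]; pts=k.reshape(-1,2)
for r in (280,420): 
    u=pts[abs(pts[:,1]-r)<=1][:,0]; print("red",r,u.min(),u.max(),onz(c,((u.min()+u.max())/2,r),zt))
b0,b1=onz(c,(317.5,97),81)[:2],onz(c,(319.5,191),81)[:2]; e=b1-b0; print("bar",b0,b1,np.linalg.norm(e),(b0+b1)/2,np.degrees(np.arctan2(e[1],e[0])))
k=blobs(im,"green",(430,80,560,200))[0]; g=onz(c,cen(k),13); print("green",g,"axis from green",g[:2]+105*np.array([np.sin(.2443),-np.cos(.2443)]))
```

```text
tips [557.2 145.1] [547.  186.1] end [620.1 161.7] [609.9 202.3] len 64.94607238475513 width 42.20456882594004 yaw 14.580967050485183 origin [574.4 171.4]
red 280 299 343 [619.2 182.2 120. ]
red 420 302 341 [683.9 198.7 120. ]
bar [553.8 164.3] [592.9 175. ] 40.53087277258232 [573.4 169.7] 15.19258011702357
green [547.4 271.4  13. ] axis from green [572.8 169.5]
```

Run:
```python
from h import *
import json
np.set_printoptions(precision=2,suppress=True)
p=np.array([639.05-1,186.95-1.4]); rot=[np.pi,0,np.radians(14)-np.pi]
move_straight([*p,105],max_speed=80)
print(move_straight([*p,77],max_speed=50,stop_force=8), get_obs()["tool_pos"])
print(move_straight([*p,70.5],max_speed=20,stop_force=8)); o=get_obs(); print(o["tool_pos"],o["contact_force"],o["wrist_torque"],o["time_s"])
if o["tool_pos"][2]<76:
    move_gripper(0.45)
    move_straight([*p,170],max_speed=150); hold(0.2)
    c=get_calibration("wrist"); im=read_camera("wrist"); cv2.imwrite("pics/placed.png",im[:,:,::-1])
    json.dump({k:np.array(v).tolist() for k,v in c.items()},open("cal3.json","w"))
    print(get_obs()["time_s"],get_obs()["tool_pos"])
```

```text
False [638.2  185.55  77.12]
True
[638.51 185.67  72.63] [-0.86  0.39  5.97] [-0.08  0.27  0.06] 11.2333
12.6333 [637.7  185.48 169.1 ]
```

View pics/placed.png

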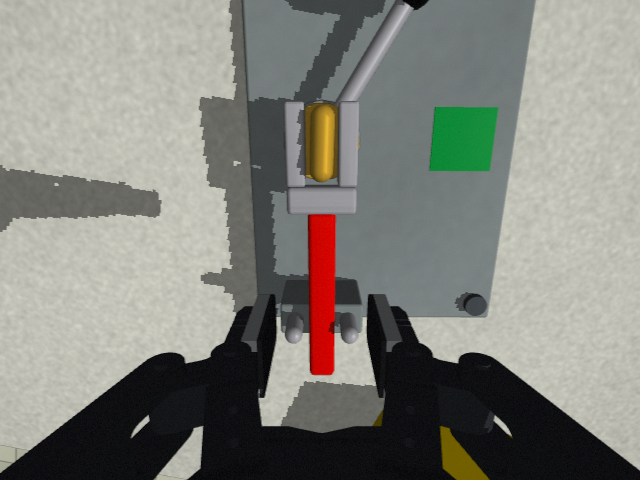

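The spanner is seated: the bar is in the jaw and the handle lies between both pins, (293,330) and (349,330). Next I'll cage the knob loosely and swing it along the arc.

Run:
```python
from h import *
import json
np.set_printoptions(precision=2,suppress=True)
A=np.array([573.2,169.9])
P=lambda t,r=105:A+r*np.array([np.cos(np.radians(t)),np.sin(np.radians(t))])
rot=lambda t:[np.pi,0,np.radians(t)]
print(ik([*P(161.8),64],rot(161.8)),ik([*P(104),64],rot(104)))
reach([*P(161.8),150],rot(161.8))
print(move_straight([*P(161.8),64],max_speed=80,stop_force=8),get_obs()["tool_pos"])
move_gripper(0.29); o=get_obs(); print(o["width"],o["grasp_force"],o["contact_force"])
F=[]
for t in np.linspace(161.8,103.6,11)[1:]:
    if move_straight([*P(t),64],frame=rot(t),max_speed=50,stop_force=30): print("stop",t);break
    F.append(np.round(get_obs()["contact_force"],1).tolist())
print(F); hold(.3); o=get_obs(); print(o["time_s"],o["tool_pos"],o["tool_rot"],o["contact_force"])
move_gripper(0.5); move_straight([*P(t),160],max_speed=150); reach([*P(t,60),260],rot(t)); hold(.2)
c=get_calibration("wrist"); im=read_camera("wrist"); cv2.imwrite("pics/end.png",im[:,:,::-1])
json.dump({k:np.array(v).tolist() for k,v in c.items()},open("cal4.json","w")); print(get_obs()["time_s"])
```

```text
[-0.85  0.28  0.41  1.96 -0.14  0.92  0.88] [-0.98  0.51  0.56  1.71 -0.31  1.01 -0.06]
False [473.79 202.88  64.5 ]
0.2890408684494083 0.0 [ 0.54 -0.2  -0.12]
[[0.2, 0.6, -0.6], [-0.5, -0.3, -0.1], [0.2, -0.4, 0.0], [-0.6, -0.6, 0.1], [0.4, -0.0, -0.8], [-0.4, 0.3, -0.3], [0.2, -0.8, 0.2], [0.3, 0.2, -0.5], [-0.3, -0.3, -1.2], [-0.8, -0.8, -0.9]]
18.85 [548.46 271.87  64.11] [ 3.14 -0.    1.81] [-0.45 -0.78  0.24]
20.725
```

View pics/end.png

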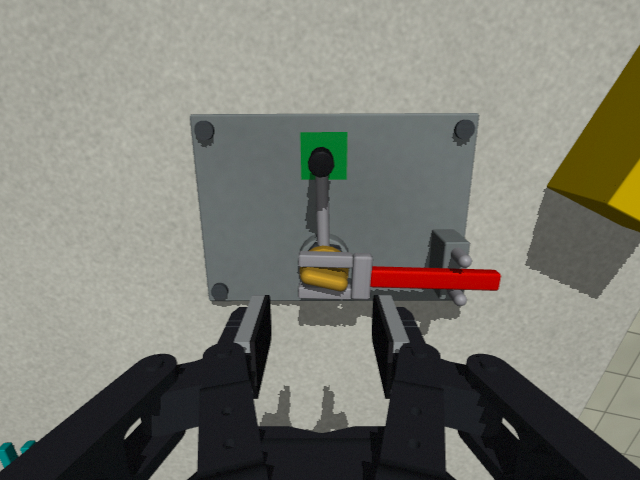

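The knob stands over the green mark at (321,158). The spanner is still in place with its handle between the pins, and the bar has taken up the jaw's slack. I'll measure the knob's angle and the bar's.

Run:
```python
from h import *
import json
np.set_printoptions(precision=1,suppress=True)
c=json.load(open("cal4.json")); im=cv2.imread("pics/end.png")[:,:,::-1].copy()
m=cv2.inRange(hsv(im),*R_["green"])[120:190,290:360]; ys,xs=np.nonzero(m)
hull=cv2.boundingRect(np.column_stack([xs,ys]).astype(np.int32)); gc=(290+hull[0]+hull[2]/2-.5,120+hull[1]+hull[3]/2-.5)
g=onz(c,gc,13); A=g[:2]+105*np.array([np.sin(.2443),-np.cos(.2443)])
k=blobs(im,"black",(300,140,345,180))[0]; kn=onz(c,cen(k),70); v=kn[:2]-A
print("green",g,"axis",A,"knob",cv2.boundingRect(k),kn,np.linalg.norm(v),np.degrees(np.arctan2(v[1],v[0])))
e0=onz(c,(303,271),81);e1=onz(c,(345,286),81); d=e1-e0; print("bar",np.linalg.norm(d),np.degrees(np.arctan2(d[1],d[0])))
h0=onz(c,(371,277),72);h1=onz(c,(498,280),72);d=h1-h0; print("handle",np.linalg.norm(d),np.degrees(np.arctan2(d[1],d[0])))
cv2.imwrite("pics/endcrop.png",cv2.resize(im[110:310,280:510,::-1],None,fx=3.4,fy=2.95,interpolation=2))
```

```text
green [547.9 272.2  13. ] axis [573.3 170.3] knob (308, 147, 26, 31) [545.9 271.4  70. ] 104.70939251264608 105.15752573083574
bar 40.3964558331673 -7.415360319992537
handle 117.29547486666854 12.312411629076196
```

View pics/endcrop.png

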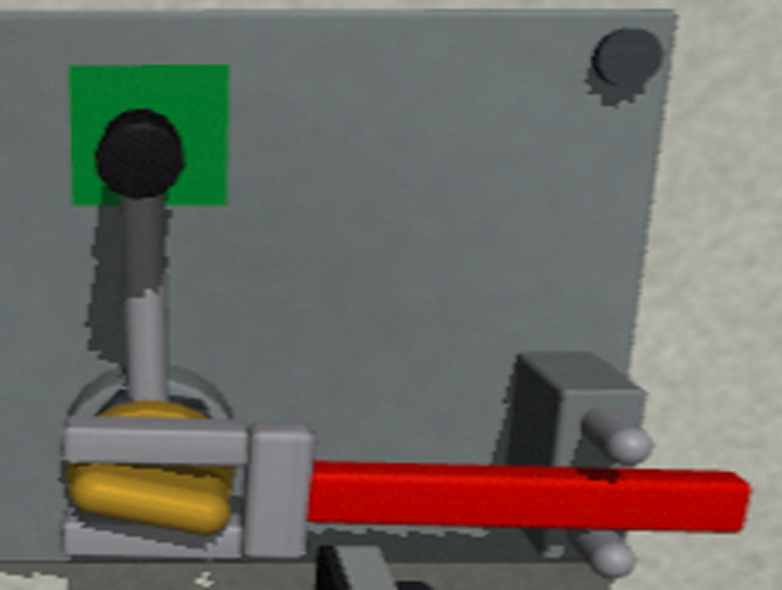

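```bash
python3 -c "
from workcell import *
print(hand_in())"
```

```text
the job is handed in; nothing more can be done
None
```

I've handed the job in: the spanner lies over the tee bar with its handle in the notch, and the lever knob is over the green mark, about 1° short of centre. As the lever swung, the screw turned roughly 13° (rough measurement) before the jaw stopped it; I left it there, so its setting did not hold exactly.

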